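# Nip a workpiece between the datum stop and the free stop of a stop rail

## Robot

A 6-joint arm with a two-finger parallel gripper is mounted at the origin on a cart in front of the work surface, level with it; the furniture and walls round the work are solid. World frame = base frame: x ahead of the robot, y to its left, z up, the work surface at z = 0. Lengths are in m, angles in rad, forces in N, time in s.
With the tool pointing down it reaches from about 0.325 to 0.9 m from the base axis. Payload 3.5 kg.
Tool frame: the origin (TCP) lies on the centre line of the jaws, within the pads' length; the fingertips stand 25 mm ahead of it and the grasp point (between the pads) lies 6 mm ahead of it (arm.tip_reach is the distance from the TCP to the fingertips, in m); z points along the fingers, y is the line along which they close (so a half turn about z gives the same grasp; the last joint's range is limited). The gripper opens to 85 mm and grips with 20 to 120 N. Pads are 22 mm wide; open, the fingers measure 114 mm over their backs; the gripper's body (76 mm by 85 mm) begins 54 mm behind the grasp point. The pads swing forward as they close: fully open they stand 13 mm farther back than shut.
Start: joints at [1.115, 0.276, -0.026, 1.268, 0, 1.467], TCP at [0.216, 0.587, 0.256] pointing down, gripper open.
Joint ranges: [-3.12, 3.12], [-0.85, 1.88], [-1.08, 1.24], [-1.95, 2.15], [-1.57, 1.53], [-3.14, 3.14]. Speed limits (rad/s): [2.57, 2.57, 3.14, 3.14, 3.14, 3.14].

## Interface

Orientations are given as [roll, pitch, yaw] about the fixed x, y, z axes, in that order (R = Rz(yaw) Ry(pitch) Rx(roll)).
In Python, from rig import arm gives the robot as it stands.
- The arm moves only by the shell command python3 -m inch 'ROWS' [OPENING]. ROWS is JSON, a list of rows, each an object of numbers: "dx", "dy", "dz": the shift along the tool's x, y, z normalised to -1 to 1, where 1 is 0.1 m; "roll": the turn about the tool's z normalised to -1 to 1, where 1 is 180 degrees. A call has 1 to 20 rows; each row is the pose to reach, as a shift and turn from the pose commanded when the call began, along the tool's axes at that moment, turning the shorter way round; what a row does not reach only later rows make up. A row lasts 1/8 s, in which the tool goes at most 62.5 mm and 10.7 degrees, less where a joint would pass 70% of its speed; a pose out of reach is approached as far as the arm can. A call with a number of a shift or a turn outside -1 to 1 is refused whole. A call with a gripper value outside its range is refused whole. OPENING is the opening, from 0 (shut) to 1 (fully open), set as the call begins (- or left out, the last holds). The fingers move at their own pace and stop on an object; the grip force is fixed at half the most. Time passes only in rows, so rows that repeat a pose let the fingers close. It gives the time, the measured TCP pose, the force, the opening and the grip force at its end, in the units of the state.
- arm.read_state(): the state, without advancing time (a new reading comes with each control period).
- arm.grab_frame(name): name is "side" or "top" or "wrist"; returns (picture, depth): 384x512x3 uint8, blue, green, red; 384x512 float32, m along the optical axis (not along the pixel's ray), 0 where there is no reading.
- arm.camera_params(name): a dict with "camera_matrix" (3x3 intrinsics, pixels), "xyz" and "rotation" of the camera in the world; the wrist camera has in their place "hand_eye" (4x4, takes a point from camera to tool coordinates, whose origin is the TCP and whose axes are the flange's). Camera axes: x right, y up, looking along -z (the intrinsics and any distortion apply to the point x, -y, -z); pixel columns grow to the right and rows downward; lengths in m; the calibration is good to about 2 mm. The wrist camera is an equidistant fisheye: a pixel r from the principal point sees the ray r / f radians off the axis. A picture is of the moment at which its call begins: read the wrist's pose just before it. camera_params takes no time and is no camera call.
- arm.finish_job(): hands the job in; it is judged then, once.
Trained networks look in the newest picture that a camera, given by its name, has taken for a name from the list of things; names that differ only in an ending like _2 or _b are one class to them, and where a whole thing is asked for, a point or a joint stands for the part that bears it (a point fixed in the world has none). Each returns a list of dicts, best first, with "confidence" (0 to 1); they miss things now and then, are a little off and sometimes report something else, mostly with a low value. They report only what shows in the picture. A call takes as long as a camera call.
- arm.look_for(name, camera): "position" ([x, y, z] in m, in world coordinates, good to about 4 mm: the middle of the surface that is visible of it).
The state is a dict: "t": time; "q": joint angles; "qvel": joint speeds; "joint_torque": joint torques, N m; "eef_pos": TCP position; "tcp_rot": TCP orientation; "contact_force": force on the tool from outside, world axes, zero at the start; "torque": the same for the moment, N m; "grip_width": finger opening in m; "grasp_force": force on a finger pad.
Only numpy, scipy, OpenCV 4.12 (cv2) and the standard library are available. Lean on these libraries where they do the work, as an engineer would, in place of code of your own. Each camera call takes 0.05 s, during which the arm holds its last target. There are 200 camera calls.

## Task

Set up the stop rail for this workpiece: lay it flat on the rail's bed, lengthwise between the two stops, with its square end (not the narrow tongue) facing the stop that is already clamped. Slide the loose stop up until the workpiece is nipped lightly between both stops, without any play but not squeezed hard, and clamp it there by turning its wing knob across the rail like the other one. Do not shift or loosen the stop that is clamped already, and leave the tape measure and the two tins where they are.

Things in the scene. Friction and masses are not known exactly. Their poses are not given: they have to be found in the camera images.
- rail: Steel stop rail fixed on the bench, 316 mm long, 70 mm wide. Origin under its middle at bench height, y along its length, x across, z up. The bed is flat at z 20 mm; two guide strips run along it, rising 10 mm above the bed (to z 30 mm): their inner faces stand 44 mm apart, their upper halves bevelled out to 56 mm, and the workpiece lies between them.
- stop_a: One of two alike stops (left or right varies); origin on the rail's centre line at bench height. Block 84 wide, 36 long (along y), top at z 60. A sprung rod through it along y (z 37) has flat feet 26 wide, 20 high, that jut 7 to 21 from its end faces (varies, not measured), meet the workpiece and give 1 per 10 N, at most 3. Sizes in mm. Loose it slides at 3 N; clamped it slips at about 60 N.
- stop_b: One of two alike stops (left or right varies); origin on the rail's centre line at bench height. Block 84 wide, 36 long (along y), top at z 60. A sprung rod through it along y (z 37) has flat feet 26 wide, 20 high, that jut 7 to 21 from its end faces (varies, not measured), meet the workpiece and give 1 per 10 N, at most 3. Sizes in mm. Loose it slides at 3 N; clamped it slips at about 60 N.
- wing_a (a joint): Angle of the wing knob on stop A, in rad, 0 to 1.57; it grows clockwise seen from above. 0: loose, wing along the rail. The screw bites from about 0.8; clamped firmly from 1.25, wing across the rail. The torque needed rises to about 0.3 N m.
- wing_b (a joint): Angle of the wing knob on stop B, in rad, 0 to 1.57; it grows clockwise seen from above. 0: loose, wing along the rail. The screw bites from about 0.8; clamped firmly from 1.25, wing across the rail. The torque needed rises to about 0.3 N m.
- wing_a_grip (a point): Point on the axis of stop A's wing knob, 88 mm above the bench, at the height to grip; the wing is a black bar 48 mm long, 13 mm thick, z 65 to 96 mm, and its long side runs along this point's y axis (turns with the knob).
- wing_b_grip (a point): Point on the axis of stop B's wing knob, 88 mm above the bench, at the height to grip; the wing is a black bar 48 mm long, 13 mm thick, z 65 to 96 mm, and its long side runs along this point's y axis (turns with the knob).
- workpiece: Loose steel workpiece of about 0.55 kg: a block 58 mm long (x), 40 mm wide (y), 34 mm high (z) with a milled tongue, 22 mm wide, 20 mm high and 22 mm long, on its +x end (half way up); 80 mm over all. Origin at the underside, at the middle of the block (not counting the tongue). The plain end at x -29 mm is the square end.
- workpiece_square_end (a point): Middle of the workpiece's square end face, 17 mm above its underside.
- tape_measure: Bystander: tape measure, 36x76x62 mm, origin at its underside.
- grease_tin: Bystander: round tin, 73 mm wide, 59 mm high, origin at its underside.
- parts_tin: Bystander: oblong tin, 43x63x68 mm, origin at its underside.

How it is judged:
At the end, for the whole second after the job is handed in: The workpiece lies flat between the guide strips (within 7 mm and 0.12 rad of the rail), square end to the stop clamped at the start; both stops press on it with 1 to 25 N; both wing knobs are at 1.2 rad or more; the stop clamped at the start is within 3 mm of its place; all is at rest (z of workpiece in the frame of rail between 0.017 and 0.023 m and x of workpiece in the frame of rail between -0.007 and 0.007 m and angle between workpiece's own z axis and vertical below 0.06 rad and angle between the x axis of workpiece and the y axis of rail, either way round below 0.12 rad and horizontal distance between workpiece_square_end and stop_a below 0.048 m and contact force between workpiece and stop_a between 1 and 25 N and contact force between workpiece and stop_b between 1 and 25 N and value of joint each of wing_b, wing_a above 1.2 rad and distance of stop_a from where it was at the start of the episode below 0.003 m and linear speed of each of workpiece, stop_b below 0.01 m/s); the robot touches nothing.
It fails at once if the workpiece is squeezed against a stop with over 40 N (contact force between workpiece and stop_a above 40 N or contact force between workpiece and stop_b above 40 N).
It fails at once if the stop that was clamped is shifted by more than 4 mm (distance of stop_a from where it was at the start of the episode above 0.004 m).
It fails at once if the stop that was clamped is loosened (value of joint wing_a below 1.1 rad).
It fails at once if the tape measure or one of the two tins is moved by more than 20 mm (distance of any of tape_measure, grease_tin, parts_tin from where it was at the start of the episode above 0.02 m).
It also fails if it takes over 54 s, if anything falls off the work surface, if the arm or the gripper's body presses on something with over 40 N, if the wrist force passes 120 N, or if a joint passes its speed limit or range.

## Working session

There is one attempt and no reset: what is moved stays moved. The work goes in short steps, Python scripts to look and compute and a shell command to move; the robot and the scene stay as the last step left them, time stands still between calls to the robot, and variables do not carry over. Pictures are saved under pics/ and viewed, at most 10 in all, crops included, and the job is handed in when it is done.

```bash
mkdir -p pics; ls; cat > h.py <<'E'
import numpy as np,cv2
from rig import arm
def world(cam,depth):
    p=arm.camera_params(cam);K=np.array(p["camera_matrix"]);h,w=depth.shape
    v,u=np.mgrid[:h,:w].astype(float)
    X=np.stack([(u-K[0,2])/K[0,0]*depth,-(v-K[1,2])/K[1,1]*depth,-depth],-1)
    return X@np.array(p["rotation"]).T+np.array(p["xyz"])
E
python3 - <<'E'
from h import *
for c in("top","side"):
    p=arm.camera_params(c);print(c,{k:(np.round(v,3).tolist() if not isinstance(v,str) else v) for k,v in p.items()})
    im,d=arm.grab_frame(c);cv2.imwrite(f"pics/{c}0.png",im);np.save(f"{c}0.npy",d)
    for n in["rail","stop_a","stop_b","wing_a_grip","workpiece","workpiece_square_end","tape_measure","grease_tin","parts_tin"]:
        print(n,[(np.round(r["position"],3).tolist(),round(r["confidence"],2)) for r in arm.look_for(n,c)][:3])
print(arm.read_state())
E
```

```text
pics
top {'camera_matrix': [[389.212, 0.0, 260.514], [0.0, 389.212, 190.353], [0.0, 0.0, 1.0]], 'xyz': [0.443, 0.16, 1.128], 'rotation': [0.089, -0.018, -1.543]}
rail [([0.554, 0.345, 0.018], 0.85), ([0.468, -0.136, 0.044], 0.3)]
stop_a [([0.49, 0.425, 0.058], 0.9), ([0.604, 0.246, 0.058], 0.82), ([0.581, -0.08, 0.036], 0.4)]
stop_b [([0.49, 0.425, 0.058], 0.9), ([0.604, 0.246, 0.058], 0.82), ([0.581, -0.08, 0.036], 0.4)]
wing_a_grip [([0.489, 0.428, 0.101], 0.46)]
workpiece [([0.582, -0.084, 0.032], 0.91), ([0.698, -0.109, 0.048], 0.6)]
workpiece_square_end [([0.582, -0.08, 0.032], 0.58)]
tape_measure [([0.382, 0.307, 0.06], 0.55), ([0.583, -0.083, 0.033], 0.52)]
grease_tin [([0.468, -0.136, 0.046], 0.6)]
parts_tin [([0.7, -0.109, 0.045], 0.74)]
side {'camera_matrix': [[430.789, 0.0, 255.128], [0.0, 430.789, 191.566], [0.0, 0.0, 1.0]], 'xyz': [0.66, -0.3, 1.024], 'rotation': [0.458, 0.003, 0.238]}
rail [([0.551, 0.342, 0.018], 0.62), ([0.497, 0.428, 0.091], 0.26)]
stop_a [([0.496, 0.42, 0.058], 0.71)]
stop_b [([0.496, 0.42, 0.058], 0.71)]
wing_a_grip [([0.494, 0.428, 0.088], 0.73)]

[... 200 characters left out ...]
.702, -0.116, 0.052], 0.95)]
{'t': 1.0, 'q': array([ 1.11460299e+00,  2.76368143e-01, -2.63900551e-02,  1.26800229e+00,
       -1.21988037e-05,  1.46743125e+00]), 'qvel': array([-0.00129246,  0.00056727, -0.00075515, -0.00053429,  0.00063698,
        0.00020598]), 'joint_torque': array([ 7.83248252e-04, -4.45498681e+01,  2.95574462e+01,  7.53782915e-04,
       -1.89551952e-04, -5.65772581e-06]), 'eef_pos': array([0.21596288, 0.58650285, 0.25633779]), 'tcp_rot': array([3.14155827e+00, 1.58310282e-05, 2.78876440e+00]), 'contact_force': array([ 0.12491402, -0.43935882,  0.04878594]), 'torque': array([-0.01559181, -0.01732063,  0.02469855]), 'grasp_force': 0.0, 'grip_width': 0.08564611479017145}
```

```bash
sed -i 's/^from rig import arm/from rig import arm\nfrom scipy.spatial.transform import Rotation as Ro/; s/np.array(p\["rotation"\]).T/Ro.from_euler("xyz",p["rotation"]).as_matrix().T/' h.py
python3 - <<'E'
from h import *
for c in("top","side"):
    W=world(c,np.load(c+"0.npy"));im=cv2.imread(f"pics/{c}0.png")
    Z=W[...,2]
    print(c,np.median(Z))
    # orthographic view 1mm/px; image right=-y, up=+x
    o=np.zeros((560,760,3),np.uint8);H=np.full((560,760),-9.)
    r=np.round((0.80-W[...,0])*1000).astype(int);q=np.round((0.52-W[...,1])*1000).astype(int)
    for dr in(0,1,-1):
      for dq in(0,1,-1):
        ok=(r+dr>=0)&(r+dr<560)&(q+dq>=0)&(q+dq<760)
        for a,b,z,col in zip((r+dr)[ok],(q+dq)[ok],Z[ok],im[ok]):
            if z>H[a,b]+.003:H[a,b]=z;o[a,b]=col
    cv2.imwrite(f"pics/ortho_{c}.png",o)
E
```

```text
top 0.006546591391763501
side 0.001928581712926869
```

View pics/top0.png

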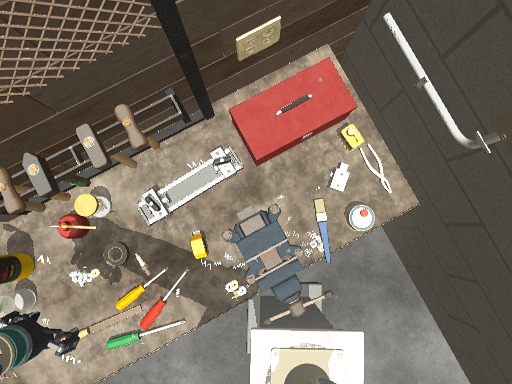

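View pics/ortho_top.png

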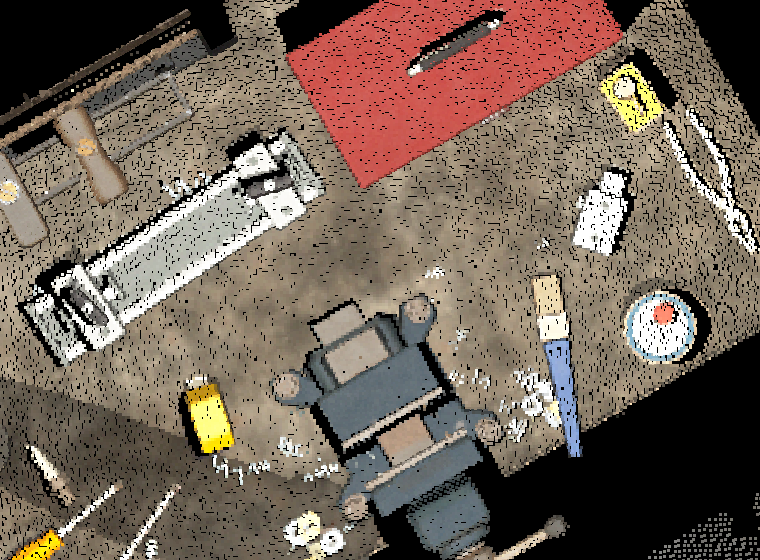

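View pics/side0.png

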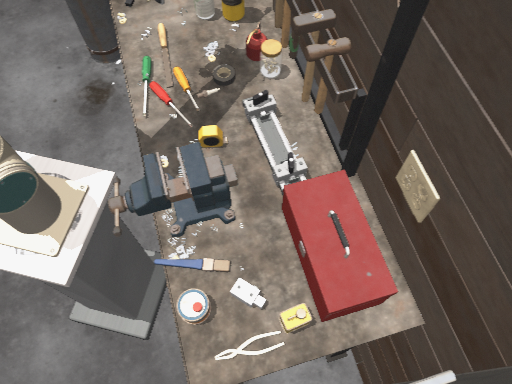

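The top view shows:
- **Rail:** near px (190,185).
- **Left stop:** px (152,210), wing across the rail, so this is the clamped one.
- **Right stop:** px (228,160), wing along the rail, so this one is loose.
- **Workpiece:** px (340,178), tongue pointing up and right.

The side view agrees: the wing at (260,98) is across the rail and the one at (291,162) is along it. The ortho picture gives the rough axes.

Next I'll fit the poses from both depth clouds.

```bash
cat >> h.py <<'E'
def rect(P,d=.0):
    (c,s,a)=cv2.minAreaRect((P[:,:2]*1000).astype(np.float32));return np.round(c,1),np.round(s,1),round(a,1)
def sel(W,c,r,z0,z1):
    P=W.reshape(-1,3);return P[(np.hypot(P[:,0]-c[0],P[:,1]-c[1])<r)&(P[:,2]>z0)&(P[:,2]<z1)]
E
python3 - <<'E'
from h import *
print(arm.tip_reach, np.round(arm.camera_params("wrist")["hand_eye"],3).tolist(),arm.camera_params("wrist")["camera_matrix"])
for c in("top","side"):
    W=world(c,np.load(c+"0.npy"));print(c)
    print(" toolbox z",np.percentile(sel(W,(.70,.10),.06,.03,1)[:,2],95)," vise z",np.percentile(sel(W,(.45,.16),.06,.03,.4)[:,2],[50,99]))
    P=sel(W,(.583,-.083),.06,.008,.06);print(" wp all",rect(P),len(P))
    P=sel(W,(.583,-.083),.06,.030,.06);print(" wp top",rect(P),len(P),np.median(P[:,2]))
    P=sel(W,(.55,.345),.06,.012,.026);print(" bed",np.median(P[:,2]))
    P=sel(W,(.547,.335),.185,.012,.025);print(" rail low",rect(P),len(P))
    for s in((.49,.425),(.604,.246)):
        P=sel(W,s,.05,.05,.066);print(" stop top",rect(P),len(P),np.median(P[:,2]))
        P=sel(W,s,.05,.08,.12);print(" wing",rect(P),len(P),P.mean(0))
E
```

```text
0.025 [[-0.001, 0.961, 0.278, 0.07], [1.0, 0.001, 0.001, -0.0], [0.0, 0.278, -0.961, -0.119], [0.0, 0.0, 0.0, 1.0]] [[297.31863964   0.         258.01710289]
 [  0.         297.31863964 188.40969551]
 [  0.           0.           1.        ]]
top
 toolbox z 0.16014124297412413  vise z [0.14572808 0.17662211]
 wp all (array([584.3, -79.7]), array([48.6, 87.8]), 81.7) 397
 wp top (array([588. , -82.5]), array([40.9, 78.8]), 70.1) 297 0.0348317738806625
 bed 0.021288876990489092
 rail low (array([556.1, 354.9]), array([309.1, 349.8]), 87.5) 1406
 stop top (array([494.5, 428.4]), array([83.5, 58.5]), 30.9) 316 0.06059359297374056
 wing (array([492.3, 432.4]), array([46.9, 13.2]), 43.9) 98 [0.49232165 0.43077543 0.09538942]
 stop top (array([612.1, 249.4]), array([82.6, 56.7]), 52.3) 293 0.061044840481046414
 wing (array([614.3, 250.8]), array([13.5, 46.4]), 17.3) 98 [0.61333052 0.25061318 0.09529549]
side
 toolbox z 0.15775469612260676  vise z [0.14094701 0.17468224]
 wp all (array([590.8, -79.4]), array([47.4, 80.1]), 71.3) 599
 wp top (array([582.4, -80.2]), array([40.6, 64.6]), 70.8) 427 0.033374708484651294
 bed 0.02013435030413946
 rail low (array([570.2, 365.2]), array([294.9, 314.9]), 67.3) 1192
 stop top (array([494.9, 431. ]), array([83.6, 38.8]), 33.1) 272 0.05894294769513303
 wing (array([494.4, 431.6]), array([48. , 15.4]), 42.2) 116 [0.49499388 0.42983033 0.09174265]
 stop top (array([612.5, 248.5]), array([80.4, 54.9]), 15.9) 341 0.05907286773912901
 wing (array([615.8, 250.5]), array([12.9, 46.2]), 16.8) 102 [0.61584909 0.24789808 0.09356806]
```

```bash
for i in 1 2 3 4 5; do :; done
python3 -m inch '[{"dx":-0.5,"dy":-0.43},{"dx":-0.95,"dy":-0.83},{"dx":-0.95,"dy":-0.83}]' 1
python3 -m inch '[{"dx":-0.5,"dy":-0.43},{"dx":-0.95,"dy":-0.83},{"dx":-0.95,"dy":-0.83}]'
python3 -m inch '[{"dx":-0.5,"dy":-0.43},{"dx":-0.95,"dy":-0.83},{"dx":-0.95,"dy":-0.83}]'
python3 -m inch '[{"dx":-0.5,"dy":-0.43},{"dx":-0.95,"dy":-0.83},{"dx":-0.95,"dy":-0.83}]'
python3 -m inch '[{"dx":-0.5,"dy":-0.43},{"dx":-0.95,"dy":-0.83},{"dx":-0.95,"dy":-0.83}]'
python3 -m inch '[{"dx":-0.5,"dy":-0.43},{"dx":-0.95,"dy":-0.83},{"dx":-0.95,"dy":-0.83}]'
```

```text
$[0]: bad value
$[0]: bad value
$[0]: bad value
$[0]: bad value
$[0]: bad value
$[0]: bad value
```

```bash

python3 -m inch '[{"dx":-0.5,"dy":-0.43,"dz":0,"roll":0},{"dx":-0.95,"dy":-0.83,"dz":0,"roll":0},{"dx":-0.95,"dy":-0.83,"dz":0,"roll":0}]' 1
```

```text
t: 1.38
eef_pos: [0.2775, 0.4726, 0.2562]
tcp_rot: [-3.14, 0.0, 2.784]
contact_force: [0.3, 0.4, 0.6]
grip_width: 0.0853
grasp_force: 0.0
```

```bash

python3 -m inch '[{"dx":-0.5,"dy":-0.43,"dz":0,"roll":0},{"dx":-0.95,"dy":-0.83,"dz":0,"roll":0},{"dx":-0.95,"dy":-0.83,"dz":0,"roll":0}]' | sed -n 1,2p
python3 -m inch '[{"dx":-0.5,"dy":-0.43,"dz":0,"roll":0},{"dx":-0.95,"dy":-0.83,"dz":0,"roll":0},{"dx":-0.95,"dy":-0.83,"dz":0,"roll":0}]'| sed -n 1,2p
python3 -m inch '[{"dx":-0.5,"dy":-0.43,"dz":0,"roll":0},{"dx":-0.95,"dy":-0.83,"dz":0,"roll":0},{"dx":-0.95,"dy":-0.83,"dz":0,"roll":0}]'| sed -n 1,2p
python3 -m inch '[{"dx":-0.5,"dy":-0.43,"dz":0,"roll":0},{"dx":-0.95,"dy":-0.83,"dz":0,"roll":0},{"dx":-0.95,"dy":-0.83,"dz":0,"roll":0}]'| sed -n 1,2p
python3 -m inch '[{"dx":-0.5,"dy":-0.43,"dz":0,"roll":0},{"dx":-0.95,"dy":-0.83,"dz":0,"roll":0},{"dx":-0.95,"dy":-0.83,"dz":0,"roll":0},{"dx":-0.95,"dy":-0.83,"dz":0,"roll":0}]'
cat >> h.py <<'E'
def wristcloud(d,st):
    p=arm.camera_params("wrist");K=np.array(p["camera_matrix"]);T=np.array(p["hand_eye"]);h,w=d.shape
    v,u=np.mgrid[:h,:w].astype(float);a=(u-K[0,2])/K[0,0];b=(v-K[1,2])/K[1,1];r=np.hypot(a,b)+1e-9
    t=np.tan(np.minimum(r,1.4))/r
    X=np.stack([a*t*d,-b*t*d,-d],-1)@T[:3,:3].T+T[:3,3]
    return X@Ro.from_euler("xyz",st["tcp_rot"]).as_matrix().T+st["eef_pos"]
def wrist(name):
    st=arm.read_state();im,d=arm.grab_frame("wrist");cv2.imwrite(f"pics/{name}.png",im)
    W=wristcloud(d,st);W[d==0]=np.nan;np.save(name+".npy",W);return st,im,d,W
E
python3 - <<'E'
from h import *
st,im,d,W=wrist("w1");print(st["eef_pos"],st["tcp_rot"])
for n in("workpiece","workpiece_square_end"):print(n,[(np.round(r["position"],3).tolist(),round(r["confidence"],2)) for r in arm.look_for(n,"wrist")][:2])
for z in((.005,.06),(.018,.029),(.031,.06)):
    P=sel(W,(.583,-.083),.06,*z);print(z,rect(P),len(P),np.median(P[:,2]))
E
```

```text
t: 1.75
eef_pos: [0.3383, 0.363, 0.2565]
t: 2.12
eef_pos: [0.3991, 0.2529, 0.2566]
t: 2.5
eef_pos: [0.4598, 0.1426, 0.2566]
t: 2.88
eef_pos: [0.5204, 0.0324, 0.2564]
t: 3.38
eef_pos: [0.5784, -0.0753, 0.2559]
tcp_rot: [3.141, -0.002, 2.791]
contact_force: [-0.0, 0.1, -0.3]
grip_width: 0.0856
grasp_force: 0.0
[ 0.5784343  -0.0752913   0.25590893] [ 3.14060612e+00 -1.91057514e-03  2.79089210e+00]
workpiece [([0.58, -0.08, 0.032], 0.89)]
workpiece_square_end [([0.585, -0.085, 0.034], 0.71)]
(0.005, 0.06) (array([588.5, -80.5]), array([45.3, 80.1]), 71.3) 2028 0.03557391950481223
(0.018, 0.029) (array([587.6, -83.2]), array([36.5, 80.1]), 71.5) 199 0.028363174169265926
(0.031, 0.06) (array([587.1, -82.7]), array([40.3, 78.7]), 71.3) 1644 0.03581657073169506
```

View pics/w1.png

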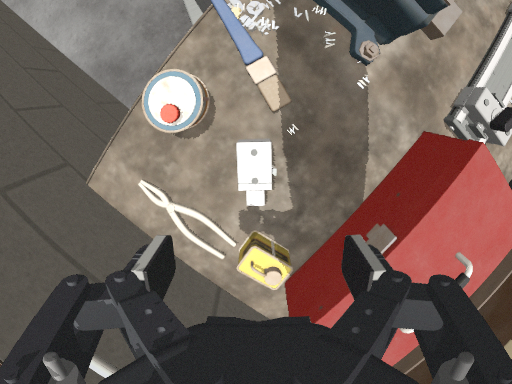

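The wrist view shows the block at px (255,165) with its tongue at (256,198) pointing away from the vise. The parts tin at (265,260) is clear of the fingers. Descending and grasping next.

```bash

python3 -m inch '[{"dx":0.007,"dy":-0.015,"dz":0.5,"roll":-0.008},{"dx":0.007,"dy":-0.015,"dz":1,"roll":-0.008}]' | sed -n 1,2p
python3 -m inch '[{"dx":0,"dy":0,"dz":0.5,"roll":0},{"dx":0,"dy":0,"dz":0.8,"roll":0},{"dx":0,"dy":0,"dz":0.8,"roll":0},{"dx":0,"dy":0,"dz":0.8,"roll":0}]'
python3 - <<'E'
from h import *
st,im,d,W=wrist("w2")
for z in((.004,.06),(.031,.06)):
    P=sel(W,(.583,-.083),.055,*z);print(z,rect(P),len(P),np.median(P[:,2]))
E
```

```text
t: 3.78
eef_pos: [0.578, -0.0775, 0.1565]
t: 4.28
eef_pos: [0.5785, -0.0784, 0.0778]
tcp_rot: [3.141, 0.002, 2.815]
contact_force: [0.5, -0.0, 0.1]
grip_width: 0.0854
grasp_force: 0.0
(0.004, 0.06) (array([586.9, -85.7]), array([60.9, 80.6]), 72.8) 7446 0.03560024236191557
(0.031, 0.06) (array([577.2, -80.1]), array([40.5, 57.9]), 71.3) 6030 0.035775396539376836
```

```bash

python3 -m inch '[{"dx":0.005,"dy":-0.02,"dz":0.3,"roll":0},{"dx":0.005,"dy":-0.02,"dz":0.41,"roll":0},{"dx":0.005,"dy":-0.02,"dz":0.41,"roll":0}]'
python3 -m inch '[{"dx":0,"dy":0,"dz":0,"roll":0},{"dx":0,"dy":0,"dz":0,"roll":0},{"dx":0,"dy":0,"dz":0,"roll":0},{"dx":0,"dy":0,"dz":0,"roll":0},{"dx":0,"dy":0,"dz":0,"roll":0},{"dx":0,"dy":0,"dz":0,"roll":0}]' 0.3
```

```text
t: 4.7
eef_pos: [0.5764, -0.0805, 0.0356]
tcp_rot: [3.142, -0.0, 2.814]
contact_force: [1.1, -0.0, 0.6]
grip_width: 0.0853
grasp_force: 0.0
t: 5.45
eef_pos: [0.5775, -0.0808, 0.0365]
tcp_rot: [3.141, 0.002, 2.814]
contact_force: [-0.5, 1.3, 5.7]
grip_width: 0.0386
grasp_force: 63.3
```

```bash

python3 -m inch '[{"dx":0,"dy":0,"dz":-0.4,"roll":0},{"dx":0,"dy":0,"dz":-1,"roll":0}]' | sed -n '1,2p;4,6p'
python3 -m inch '[{"dx":0,"dy":0,"dz":-0.6,"roll":0},{"dx":0,"dy":0,"dz":-1,"roll":0}]' | sed -n '1,2p;4,6p'
python3 -m inch '[{"dx":0.2,"dy":0.5,"dz":-0.15,"roll":0},{"dx":0.43,"dy":1,"dz":-0.2,"roll":0}]' | sed -n '1,2p;4,6p'
python3 -m inch '[{"dx":0.2,"dy":0.5,"dz":0,"roll":0},{"dx":0.43,"dy":1,"dz":0,"roll":0}]' | sed -n '1,2p;4,6p'
python3 -m inch '[{"dx":0.2,"dy":0.5,"dz":0,"roll":0},{"dx":0.43,"dy":1,"dz":0,"roll":0}]' | sed -n '1,2p;4,6p'
python3 -m inch '[{"dx":0.2,"dy":0.5,"dz":0,"roll":0.05},{"dx":0.43,"dy":1,"dz":0,"roll":0.1},{"dx":0.43,"dy":1.04,"dz":0,"roll":0.15},{"dx":0.43,"dy":1,"dz":0,"roll":0.208},{"dx":0.43,"dy":1,"dz":0,"roll":0.208}]'
python3 - <<'E'
from h import *
st,im,d,W=wrist("w3");print(st["eef_pos"],st["tcp_rot"])
for n in("stop_a","wing_a_grip"):print(n,[(np.round(r["position"],3).tolist(),round(r["confidence"],2)) for r in arm.look_for(n,"wrist")][:2])
E
```

```text
t: 5.7
eef_pos: [0.5725, -0.0798, 0.1321]
contact_force: [1.9, -0.3, -5.0]
grip_width: 0.0386
grasp_force: 62.7
t: 5.95
eef_pos: [0.5763, -0.0807, 0.2369]
contact_force: [0.8, -0.3, -5.7]
grip_width: 0.039
grasp_force: 63.0
t: 6.2
eef_pos: [0.5678, 0.0284, 0.2554]
contact_force: [0.6, 0.7, -5.1]
grip_width: 0.0388
grasp_force: 63.0
t: 6.45
eef_pos: [0.5579, 0.1376, 0.2534]
contact_force: [0.7, 0.2, -5.5]
grip_width: 0.0388
grasp_force: 63.0
t: 6.7
eef_pos: [0.5493, 0.246, 0.2531]
contact_force: [0.5, -0.1, -5.9]
grip_width: 0.0387
grasp_force: 63.0
[0.54932074 0.24601191 0.25307339] [-3.13886568e+00 -2.83644471e-03  2.81369655e+00]
stop_a [([0.492, 0.421, 0.061], 0.92), ([0.626, 0.285, 0.05], 0.55)]
wing_a_grip [([0.494, 0.422, 0.093], 0.73)]out of range: a shift must lie within [-1, 1]
```

View pics/w3.png

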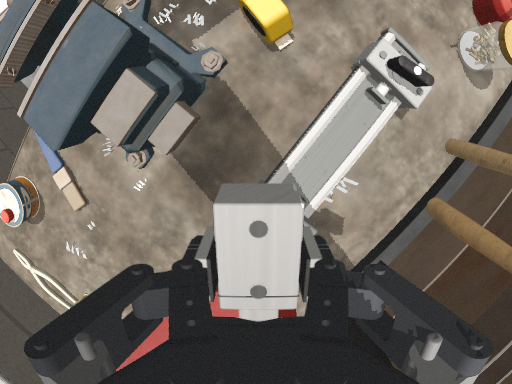

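The workpiece sits straight in the jaws, with its square end at px (258,190). The clamped stop is at (395,70). The last move was refused because one value was out of range, so I'll repeat it.

```bash

python3 -m inch '[{"dx":0.2,"dy":0.5,"dz":0,"roll":0.05},{"dx":0.43,"dy":1,"dz":0,"roll":0.1},{"dx":0.43,"dy":1,"dz":0,"roll":0.15},{"dx":0.43,"dy":1,"dz":0,"roll":0.208},{"dx":0.43,"dy":1,"dz":0,"roll":0.208}]'
python3 - <<'E'
from h import *
st,im,d,W=wrist("w4");print(st["eef_pos"],st["tcp_rot"])
# rail frame guess
a=np.array([.4935,.4305]);u=np.array([.557,-.830]);n=np.array([-u[1],u[0]])
np.set_printoptions(precision=1,suppress=True)
for nm,src in(("w3",np.load("w3.npy")),("w4",W),("top",world("top",np.load("top0.npy"))),("side",world("side",np.load("side0.npy")))):
    P=src.reshape(-1,3);P=P[np.isfinite(P[:,0])];s=(P[:,:2]-a)@u*1e3;t=(P[:,:2]-a)@n*1e3;z=P[:,2]*1e3
    ok=(abs(t)<60)&(z>14)&(z<36)
    res=[]
    for s0 in range(30,200,10):
        m=ok&(s>s0)&(s<s0+10)&(z<40)
        if m.sum()>15:
            tt=t[m];res.append((s0+5,round(tt.min(),1),round(tt.max(),1)))
    print(nm,"edges",res)
    m=(abs(t)<15)&(z>17)&(z<26)&(s>60)&(s<180);print("  bed z",np.median(z[m]) if m.any() else None)
    m=(abs(t)<10)&(s>10)&(s<60)&(z>28)&(z<50);print("  foot s",np.percentile(s[m],[5,50,95]) if m.sum()>3 else None,np.median(z[m]) if m.any() else None)
    m=(abs(t)<60)&(abs(s)<40)&(z>54)&(z<64)
    if m.sum()>10:print("  stop a top s,t",np.percentile(s[m],[1,99]),np.percentile(t[m],[1,99]))
    m=(abs(t)<40)&(abs(s)<40)&(z>86)&(z<110)
    if m.sum()>10:print("  wing a",rect(np.c_[s[m],t[m]]/1e3))
E
```

```text
t: 7.48
eef_pos: [0.5418, 0.3521, 0.2535]
tcp_rot: [-3.138, 0.0, 2.162]
contact_force: [0.1, 0.6, -5.8]
grip_width: 0.0389
grasp_force: 64.0
[0.54176331 0.35208489 0.25354854] [-3.13805350e+00  8.04033925e-05  2.16171398e+00]
w3 edges [(35, np.float64(-35.8), np.float64(34.1)), (45, np.float64(-35.9), np.float64(33.9)), (55, np.float64(-35.7), np.float64(34.8)), (65, np.float64(-35.4), np.float64(33.8)), (75, np.float64(-35.5), np.float64(33.6)), (85, np.float64(-35.3), np.float64(33.8)), (95, np.float64(-36.0), np.float64(34.7)), (105, np.float64(-35.4), np.float64(34.0)), (115, np.float64(-36.0), np.float64(34.1)), (125, np.float64(-35.0), np.float64(59.5)), (135, np.float64(-35.6), np.float64(59.9)), (145, np.float64(-35.9), np.float64(57.8)), (155, np.float64(-35.8), np.float64(33.8)), (165, np.float64(-36.0), np.float64(48.1)), (175, np.float64(-36.0), np.float64(39.3)), (185, np.float64(-36.0), np.float64(34.2)), (195, np.float64(-41.7), np.float64(41.2))]
  bed z 21.745586326033944
  foot s [15.7 26.6 34.5] 45.37585102163083
  stop a top s,t [-18.3  16.1] [-41.9  40.3]
  wing 
[... 1771 characters left out ...]
)), (65, np.float64(-33.5), np.float64(35.9)), (75, np.float64(-32.4), np.float64(37.2)), (85, np.float64(-33.4), np.float64(35.7)), (95, np.float64(-33.4), np.float64(36.0)), (105, np.float64(-33.1), np.float64(33.6)), (115, np.float64(-33.2), np.float64(35.6)), (125, np.float64(-33.3), np.float64(58.1)), (135, np.float64(-33.5), np.float64(51.0)), (145, np.float64(-33.4), np.float64(58.0)), (155, np.float64(-33.5), np.float64(35.7)), (165, np.float64(-33.2), np.float64(49.3)), (175, np.float64(-33.2), np.float64(34.9))]
  bed z 19.96514352194656
  foot s [14.2 30.6 36.2] 42.319084505852864
  stop a top s,t [-18.7  17.8] [-39.4  42.3]
  wing a (array([-0.4,  1.5]), array([15.4, 47.8]), 8.3)
```

View pics/w4.png

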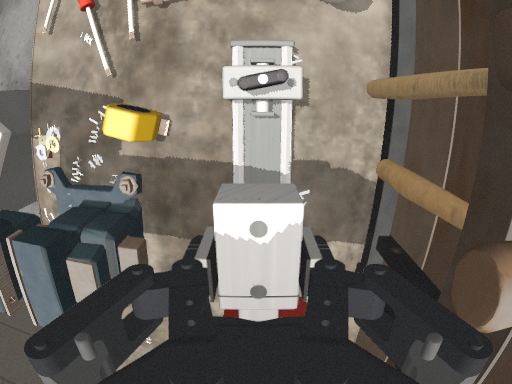

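The wrist view shows the workpiece over the bed with its square end at (258,190), facing the clamped stop at (262,80). Its wing is across the rail. It needs about 3 mm of lateral correction, then I'll lower it.

```bash

python3 -m inch '[{"dx":0,"dy":0.033,"dz":0.5,"roll":0},{"dx":0,"dy":0.033,"dz":1,"roll":0}]' | sed -n '1,3p'
python3 -m inch '[{"dx":0,"dy":0,"dz":0.5,"roll":0},{"dx":0,"dy":0,"dz":0.75,"roll":0},{"dx":0,"dy":0,"dz":0.75,"roll":0},{"dx":0,"dy":0,"dz":0.75,"roll":0}]'
cat >> h.py <<'E'
a=np.array([.4935,.4305]);u=np.array([.557,-.830]);n=np.array([-u[1],u[0]])
def st_():
    s=arm.read_state();d=s["eef_pos"][:2]-a
    print("t",round(s["t"],2),"s,t,z mm",round(d@u*1e3,1),round(d@n*1e3,1),round(s["eef_pos"][2]*1e3,1),"yaw",round(s["tcp_rot"][2],3),"F u,n,z",np.round([s["contact_force"][:2]@u,s["contact_force"][:2]@n,s["contact_force"][2]],1),"T",np.round(s["torque"],2),"w",round(s["grip_width"],4))
E
python3 -c "from h import *;st_()"
```

```text
t: 7.78
eef_pos: [0.5462, 0.3548, 0.1549]
tcp_rot: [3.139, 0.0, 2.162]
t: 8.28
eef_pos: [0.5463, 0.3554, 0.0816]
tcp_rot: [3.139, 0.0, 2.161]
contact_force: [1.4, -0.3, -4.6]
grip_width: 0.0386
grasp_force: 63.9
t 8.28 s,t,z mm 91.8 2.0 81.6 yaw 2.161 F u,n,z [ 1.1  1.  -4.6] T [ 0.06  0.   -0.02] w 0.0386
```

```bash

python3 -m inch '[{"dx":0,"dy":-0.021,"dz":0.1,"roll":0},{"dx":0,"dy":-0.021,"dz":0.15,"roll":0},{"dx":0,"dy":-0.021,"dz":0.19,"roll":0},{"dx":0,"dy":-0.021,"dz":0.19,"roll":0}]' >/dev/null;python3 -c "from h import *;st_()"
python3 -m inch '[{"dx":0,"dy":0,"dz":0.03,"roll":0},{"dx":0,"dy":0,"dz":0.06,"roll":0},{"dx":0,"dy":0,"dz":0.06,"roll":0}]' >/dev/null;python3 -c "from h import *;st_()"
```

```text
t 8.78 s,t,z mm 91.1 -1.6 60.9 yaw 2.161 F u,n,z [-0.   0.3 -5.1] T [0.03 0.   0.02] w 0.0388
t 9.15 s,t,z mm 91.2 -0.7 56.5 yaw 2.161 F u,n,z [-0.1 -1.4  2.6] T [-0.26  0.48 -0.02] w 0.0388
```

```bash

python3 -m inch '[{"dx":0,"dy":0,"dz":0,"roll":0},{"dx":0,"dy":0,"dz":0,"roll":0},{"dx":0,"dy":0,"dz":0,"roll":0},{"dx":0,"dy":0,"dz":0,"roll":0}]' 0.8 >/dev/null;python3 -c "from h import *;st_()"
python3 -m inch '[{"dx":0,"dy":0,"dz":-0.3,"roll":0},{"dx":0,"dy":0,"dz":-0.8,"roll":0},{"dx":0,"dy":0,"dz":-1,"roll":0}]' 0.8 >/dev/null;python3 -c "from h import *;st_()"
python3 - <<'E'
from h import *
np.set_printoptions(precision=1,suppress=True)
st,im,d,W=wrist("w5");im2,d2=arm.grab_frame("top");np.save("top5.npy",d2)
for nm,src in(("w",W),("top",world("top",d2))):
    P=src.reshape(-1,3);P=P[np.isfinite(P[:,0])];s=(P[:,:2]-a)@u*1e3;t=(P[:,:2]-a)@n*1e3;z=P[:,2]*1e3
    Q=np.c_[s,t]/1e3
    m=(z>49)&(z<60)&(s>48)&(s<150)&(abs(t)<35);print(nm,"wp",rect(Q[m]),np.median(z[m]),m.sum()) if m.sum()>10 else 0
    m=(z>86)&(z<110)&(abs(s-218)<40)&(abs(t)<40);print("wing b",rect(Q[m]),np.median(z[m]),m.sum()) if m.sum()>10 else 0
E
```

```text
t 9.65 s,t,z mm 91.3 -1.0 55.4 yaw 2.16 F u,n,z [-0.6  0.7  0.5] T [0.05 0.   0.01] w 0.0681
t 10.03 s,t,z mm 91.5 0.9 158.9 yaw 2.16 F u,n,z [0.6 0.6 0.1] T [ 0.05  0.03 -0.01] w 0.0688
w wp (array([101.7,  -0.7]), array([39.6, 79.2]), 89.7) 55.79534813815936 3720
top wp (array([111.2,  -2.5]), array([47.5, 49.3]), 57.5) 54.82454833578987 157
wing b (array([216.4,   0.6]), array([14. , 46.8]), 71.3) 96.26575102110735 88
```

View pics/w5.png

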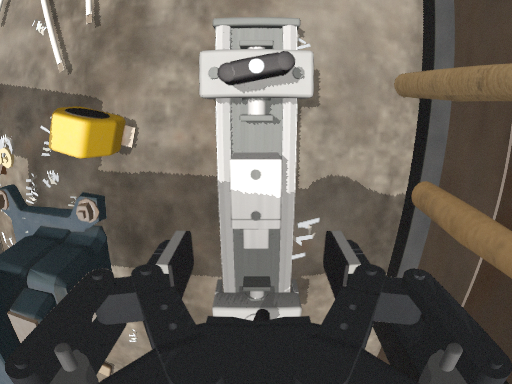

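The wrist view shows the workpiece flat between the guide strips, px (230–282, 158–248). Its square end faces the clamped stop at (257,75). Stop B is at (257,295). I'll move toward wing B and measure it from two places.

```bash

cat > wb.py <<'E'
from h import *
np.set_printoptions(precision=1,suppress=True)
import sys
st_();st,im,d,W=wrist(sys.argv[1])
P=W.reshape(-1,3);P=P[np.isfinite(P[:,0])];s=(P[:,:2]-a)@u*1e3;t=(P[:,:2]-a)@n*1e3;z=P[:,2]*1e3;Q=np.c_[s,t]/1e3
m=(z>84)&(z<106)&(abs(s-218)<35)&(abs(t)<35)
print("wing b",rect(Q[m]),np.median(z[m]),m.sum())
m=(z>56)&(z<66)&(abs(s-218)<40)&(abs(t)<50);print("stop b top",rect(Q[m]),m.sum())
E
python3 -m inch '[{"dx":-0.2,"dy":0,"dz":-0.3,"roll":0.04},{"dx":-0.45,"dy":0,"dz":-0.5,"roll":0.098},{"dx":-0.45,"dy":0,"dz":-0.5,"roll":0.098},{"dx":-0.45,"dy":0,"dz":-0.5,"roll":0.098}]' >/dev/null;python3 wb.py w6
```

```text
t 10.62 s,t,z mm 135.7 -2.3 203.4 yaw 1.854 F u,n,z [ 0.1 -0.6 -0.5] T [0. 0. 0.] w 0.0688
wing b (array([215.7,  -0.2]), array([12.8, 47.9]), 73.7) 97.40859050909253 712
stop b top (array([215.5,  -0.3]), array([36.1, 83.9]), 0.2) 2123
```

```bash

python3 -m inch '[{"dx":-0.4,"dy":0.13,"dz":0,"roll":-0.007},{"dx":-0.756,"dy":0.262,"dz":0.3,"roll":-0.007},{"dx":-0.756,"dy":0.262,"dz":0.6,"roll":-0.007},{"dx":-0.756,"dy":0.262,"dz":0.6,"roll":-0.007},{"dx":-0.756,"dy":0.262,"dz":0.6,"roll":-0.007},{"dx":-0.756,"dy":0.262,"dz":0.6,"roll":-0.007}]' 0.7 >/dev/null;python3 wb.py w7
```

```text
t 11.43 s,t,z mm 215.7 1.8 146.9 yaw 1.876 F u,n,z [-0.8  0.5 -0.5] T [-0. -0. -0.] w 0.0602
wing b (array([216. ,   0.1]), array([13. , 47.4]), 72.6) 97.56172728211874 1456
stop b top (array([216.1,  -0.6]), array([36.2, 84.5]), 0.2) 4264
```

```bash

python3 -m inch '[{"dx":-0.006,"dy":-0.017,"dz":0.25,"roll":0},{"dx":-0.006,"dy":-0.017,"dz":0.5,"roll":0},{"dx":-0.006,"dy":-0.017,"dz":0.5,"roll":0},{"dx":-0.006,"dy":-0.017,"dz":0.5,"roll":0}]' >/dev/null;python3 -c "from h import *;st_()"
python3 -m inch '[{"dx":-0.006,"dy":0,"dz":0,"roll":0},{"dx":0,"dy":0,"dz":0,"roll":0},{"dx":0,"dy":0,"dz":0,"roll":0},{"dx":0,"dy":0,"dz":0,"roll":0},{"dx":0,"dy":0,"dz":0,"roll":0},{"dx":0,"dy":0,"dz":0,"roll":0},{"dx":0,"dy":0,"dz":0,"roll":0}]' 0.0 >/dev/null;python3 -c "from h import *;st_()"
```

```text
t 11.97 s,t,z mm 216.3 -0.1 96.8 yaw 1.875 F u,n,z [-0.  -0.4 -0.2] T [0.01 0.02 0.01] w 0.0599
t 12.85 s,t,z mm 216.4 -0.4 96.3 yaw 1.874 F u,n,z [-0.2 -0.8  5.1] T [-0.07  0.17 -0.17] w 0.0121
```

```bash

python3 -m inch '[{"dx":0.048,"dy":-0.014,"dz":0,"roll":0},{"dx":0.096,"dy":-0.028,"dz":0,"roll":0},{"dx":0.144,"dy":-0.043,"dz":0,"roll":0},{"dx":0.192,"dy":-0.057,"dz":0,"roll":0},{"dx":0.24,"dy":-0.071,"dz":0,"roll":0},{"dx":0.288,"dy":-0.085,"dz":0,"roll":0},{"dx":0.288,"dy":-0.085,"dz":0,"roll":0}]' >/dev/null;python3 -c "from h import *;st_()"
python3 -m inch '[{"dx":0.048,"dy":-0.014,"dz":0,"roll":0},{"dx":0.096,"dy":-0.028,"dz":0,"roll":0},{"dx":0.144,"dy":-0.043,"dz":0,"roll":0},{"dx":0.192,"dy":-0.057,"dz":0,"roll":0},{"dx":0.192,"dy":-0.057,"dz":0,"roll":0}]' >/dev/null
python3 wb.py w8
python3 - <<'E'
from h import *
np.set_printoptions(precision=1,suppress=True)
W=np.load("w8.npy");P=W.reshape(-1,3);P=P[np.isfinite(P[:,0])];s=(P[:,:2]-a)@u*1e3;t=(P[:,:2]-a)@n*1e3;z=P[:,2]*1e3
m=(z>52)&(z<59)&(s>42)&(s<130)&(abs(t)<19);print("block s",np.percentile(s[m],[1,99]),m.sum())
m=(z>38)&(z<52)&(s>17)&(s<60)&(abs(t)<12);print("foot a s",np.percentile(s[m],[1,99]),m.sum())
E
```

```text
t 13.72 s,t,z mm 186.1 -0.4 96.3 yaw 1.875 F u,n,z [0.3 0.9 6.3] T [-0.07  0.07 -0.2 ] w 0.0122
t 14.35 s,t,z mm 167.0 -0.3 96.3 yaw 1.874 F u,n,z [2.9 0.1 5.9] T [-0.5 -0.2 -0.2] w 0.0117
wing b (array([186.3,  -5.3]), array([12.6,  6.6]), 89.8) 97.64536324960449 197
stop b top (array([181.3,   0.1]), array([82.4,  6.7]), 90.0) 337
block s [ 54.5 111.2] 7325
foot a s [25.  34.5] 556
```

View pics/w8.png

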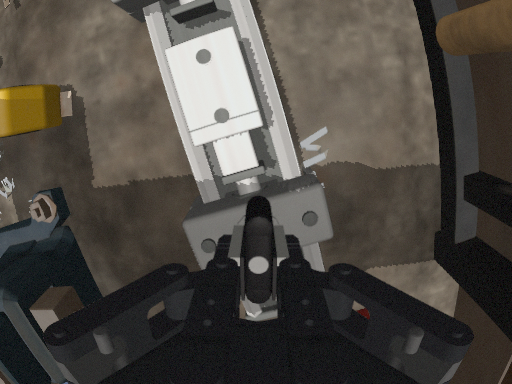

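The wrist view shows foot B touching the tongue at px (240,172). The workpiece (213,85) has been pushed to about 20 mm short of foot A (195,12).

```bash

python3 -m inch '[{"dx":0.036,"dy":-0.011,"dz":0,"roll":0},{"dx":0.072,"dy":-0.021,"dz":0,"roll":0},{"dx":0.108,"dy":-0.032,"dz":0,"roll":0},{"dx":0.144,"dy":-0.043,"dz":0,"roll":0},{"dx":0.144,"dy":-0.043,"dz":0,"roll":0}]' >/dev/null;python3 -c "from h import *;st_()"
python3 -m inch '[{"dx":0.01,"dy":-0.003,"dz":0,"roll":0},{"dx":0.019,"dy":-0.006,"dz":0,"roll":0},{"dx":0.019,"dy":-0.006,"dz":0,"roll":0}]' >/dev/null;python3 -c "from h import *;st_()"
python3 -m inch '[{"dx":0.01,"dy":-0.003,"dz":0,"roll":0},{"dx":0.01,"dy":-0.003,"dz":0,"roll":0}]' >/dev/null;python3 -c "from h import *;st_()"
python3 -m inch '[{"dx":0.01,"dy":-0.003,"dz":0,"roll":0},{"dx":0.01,"dy":-0.003,"dz":0,"roll":0}]' >/dev/null;python3 -c "from h import *;st_()"
```

```text
t 15.03 s,t,z mm 152.3 -0.3 96.3 yaw 1.874 F u,n,z [3.  0.2 5. ] T [-0.63 -0.32 -0.16] w 0.0122
t 15.4 s,t,z mm 151.0 -0.3 96.3 yaw 1.874 F u,n,z [5.4 0.  5.9] T [-0.87 -0.43 -0.16] w 0.0118
t 15.65 s,t,z mm 150.0 -0.3 96.3 yaw 1.873 F u,n,z [ 5.1 -1.   5.8] T [-0.85 -0.5  -0.06] w 0.0118
t 15.9 s,t,z mm 149.0 -0.3 96.3 yaw 1.873 F u,n,z [ 4.8 -0.5  5.3] T [-0.87 -0.5  -0.11] w 0.0118
```

Sliding friction reads about 5 N. I'll advance 1 mm per call and watch for the force to rise.

```bash

python3 -m inch '[{"dx":0.01,"dy":-0.003,"dz":0,"roll":0},{"dx":0.01,"dy":-0.003,"dz":0,"roll":0}]' >/dev/null;python3 -c "from h import *;st_()"
python3 -m inch '[{"dx":0.01,"dy":-0.003,"dz":0,"roll":0},{"dx":0.01,"dy":-0.003,"dz":0,"roll":0}]' >/dev/null;python3 -c "from h import *;st_()"
python3 -m inch '[{"dx":0.01,"dy":-0.003,"dz":0,"roll":0},{"dx":0.01,"dy":-0.003,"dz":0,"roll":0}]' >/dev/null;python3 -c "from h import *;st_()"
```

```text
t 16.15 s,t,z mm 147.9 -0.3 96.3 yaw 1.873 F u,n,z [ 5.  -0.5  5. ] T [-0.81 -0.49 -0.14] w 0.012
t 16.4 s,t,z mm 147.0 -0.3 96.3 yaw 1.873 F u,n,z [ 4.9 -0.   5.2] T [-0.93 -0.5  -0.12] w 0.0117
t 16.65 s,t,z mm 146.6 -0.3 96.3 yaw 1.873 F u,n,z [ 7.2 -0.8  5.1] T [-1.27 -0.69 -0.09] w 0.012
```

```bash

python3 -m inch '[{"dx":0.008,"dy":-0.002,"dz":0,"roll":0},{"dx":0.008,"dy":-0.002,"dz":0,"roll":0},{"dx":0.008,"dy":-0.002,"dz":0,"roll":0}]' >/dev/null;python3 -c "from h import *;st_()"
python3 -m inch '[{"dx":0.006,"dy":-0.002,"dz":0,"roll":0},{"dx":0.006,"dy":-0.002,"dz":0,"roll":0},{"dx":0.006,"dy":-0.002,"dz":0,"roll":0}]' >/dev/null;python3 -c "from h import *;st_()"
```

```text
t 17.02 s,t,z mm 146.4 -0.3 96.3 yaw 1.873 F u,n,z [ 8.3 -0.3  4.8] T [-1.41 -0.81 -0.08] w 0.0117
t 17.4 s,t,z mm 146.1 -0.3 96.3 yaw 1.873 F u,n,z [ 9.3 -0.3  5.6] T [-1.6  -0.9  -0.09] w 0.0119
```

```bash

python3 -m inch '[{"dx":0.019,"dy":-0.006,"dz":0,"roll":0},{"dx":0.019,"dy":-0.006,"dz":0,"roll":0},{"dx":0.019,"dy":-0.006,"dz":0,"roll":0}]' >/dev/null;python3 -c "from h import *;st_()"
python3 -m inch '[{"dx":0.019,"dy":-0.006,"dz":0,"roll":0},{"dx":0.019,"dy":-0.006,"dz":0,"roll":0},{"dx":0.019,"dy":-0.006,"dz":0,"roll":0}]' >/dev/null;python3 -c "from h import *;st_()"
```

```text
t 17.77 s,t,z mm 145.1 -0.3 96.3 yaw 1.872 F u,n,z [11.6 -0.8  4.6] T [-2.01 -1.17 -0.01] w 0.012
t 18.15 s,t,z mm 144.4 -0.3 96.3 yaw 1.871 F u,n,z [15.6 -0.7  4.6] T [-2.48 -1.51 -0.01] w 0.012
```

```bash

python3 -m inch '[{"dx":0,"dy":0,"dz":0,"roll":0.05},{"dx":0,"dy":0,"dz":0,"roll":0.1},{"dx":0,"dy":0,"dz":0,"roll":0.15},{"dx":0,"dy":0,"dz":0,"roll":0.15}]' >/dev/null;python3 -c "from h import *;st_()"
```

```text
t 18.65 s,t,z mm 144.3 -0.5 96.3 yaw 1.399 F u,n,z [14.9 -1.1  4.5] T [-2.46 -1.38 -0.22] w 0.0122
```

Force is steady at about 15 N. I'll continue turning to clamp.

```bash

python3 -m inch '[{"dx":0,"dy":0,"dz":0,"roll":0.05},{"dx":0,"dy":0,"dz":0,"roll":0.1},{"dx":0,"dy":0,"dz":0,"roll":0.1}]' >/dev/null;python3 -c "from h import *;st_()"
python3 -m inch '[{"dx":0,"dy":0,"dz":0,"roll":0.05},{"dx":0,"dy":0,"dz":0,"roll":0.1},{"dx":0,"dy":0,"dz":0,"roll":0.14},{"dx":0,"dy":0,"dz":0,"roll":0.14},{"dx":0,"dy":0,"dz":0,"roll":0.14}]' >/dev/null;python3 -c "from h import *;st_()"
```

```text
t 19.02 s,t,z mm 144.2 -0.6 96.3 yaw 1.085 F u,n,z [14.1 -1.2  5.2] T [-2.46 -1.33 -0.2 ] w 0.012
t 19.65 s,t,z mm 144.0 -0.7 96.3 yaw 0.646 F u,n,z [13.2 -1.2  4.8] T [-2.36 -1.29 -0.21] w 0.0116
```

```bash

python3 -m inch '[{"dx":0,"dy":0.02,"dz":0,"roll":0},{"dx":0,"dy":0.04,"dz":0,"roll":0},{"dx":0,"dy":0.04,"dz":0,"roll":0}]' >/dev/null;python3 -c "from h import *;st_()"
python3 -m inch '[{"dx":0,"dy":0.015,"dz":0,"roll":0},{"dx":0,"dy":0.015,"dz":0,"roll":0},{"dx":0,"dy":0.015,"dz":0,"roll":0}]' >/dev/null;python3 -c "from h import *;st_()"
```

```text
t 20.02 s,t,z mm 144.4 -0.6 96.3 yaw 0.648 F u,n,z [ 3.7 -1.4  5.9] T [-0.93 -0.28 -0.16] w 0.0118
t 20.4 s,t,z mm 144.5 -0.6 96.3 yaw 0.649 F u,n,z [ 1.3 -0.7  7.1] T [-0.5   0.1  -0.15] w 0.0118
```

```bash

python3 -m inch '[{"dx":0,"dy":0,"dz":0,"roll":0},{"dx":0,"dy":0,"dz":0,"roll":0},{"dx":0,"dy":0,"dz":0,"roll":0},{"dx":0,"dy":0,"dz":0,"roll":0}]' 0.5 >/dev/null;python3 -c "from h import *;st_()"
python3 -m inch '[{"dx":0,"dy":0,"dz":-0.3,"roll":0},{"dx":0,"dy":0,"dz":-0.8,"roll":0},{"dx":0,"dy":0,"dz":-1,"roll":0},{"dx":0,"dy":0,"dz":-1,"roll":0}]' >/dev/null;python3 -c "from h import *;st_()"
python3 -m inch '[{"dx":-1,"dy":0,"dz":0,"roll":0},{"dx":-1,"dy":0,"dz":0,"roll":0},{"dx":-1,"dy":0,"dz":0,"roll":0}]' >/dev/null
python3 - <<'E'
from h import *
np.set_printoptions(precision=1,suppress=True)
st_();st,im,d,W=wrist("w9");im2,d2=arm.grab_frame("top");cv2.imwrite("pics/top9.png",im2)
for nm,src in(("w",W),("top",world("top",d2))):
    P=src.reshape(-1,3);P=P[np.isfinite(P[:,0])];s=(P[:,:2]-a)@u*1e3;t=(P[:,:2]-a)@n*1e3;z=P[:,2]*1e3;Q=np.c_[s,t]/1e3
    for l,z0,z1,s0,s1 in(("wp",50,59,31,101),("wing b",86,105,115,175),("stop b",56,66,120,170),("stop a",56,66,-25,23),("wing a",86,105,-35,30)):
        m=(z>z0)&(z<z1)&(s>s0)&(s<s1)&(abs(t)<45);print(nm,l,rect(Q[m]) if m.sum()>10 else None,m.sum())
E
```

```text
t 20.9 s,t,z mm 143.9 -1.2 94.9 yaw 0.65 F u,n,z [-0.3  0.5  0.5] T [-0.02  0.04 -0.02] w 0.0429
t 21.4 s,t,z mm 144.3 0.7 197.7 yaw 0.649 F u,n,z [-0.2  0.5  0.7] T [ 0.07  0.04 -0.  ] w 0.043
t 21.77 s,t,z mm 149.2 -105.2 192.8 yaw 0.649 F u,n,z [ 0.5  0.4 -0.1] T [ 0.1 -0.1  0. ] w 0.0427
w wp (array([66.6, -0.7]), array([40.5, 68.7]), 89.9) 2762
w wing b (array([145.3,  -0.7]), array([12.2, 47.2]), 3.3) 1072
w stop b (array([145. ,  -0.2]), array([84.4, 36.5]), 89.9) 3030
w stop a (array([-1.6,  0.2]), array([84.6, 36.8]), 89.7) 2111
w wing a (array([-1.6,  0.1]), array([14. , 47.9]), 11.5) 972
top wp None 0
top wing b None 0
top stop b None 0
top stop a (array([-2.7,  0. ]), array([83.8, 35.9]), 87.9) 235
top wing a (array([-2.3,  0.2]), array([13.3, 47.4]), 11.2) 93
```

View pics/w9.png

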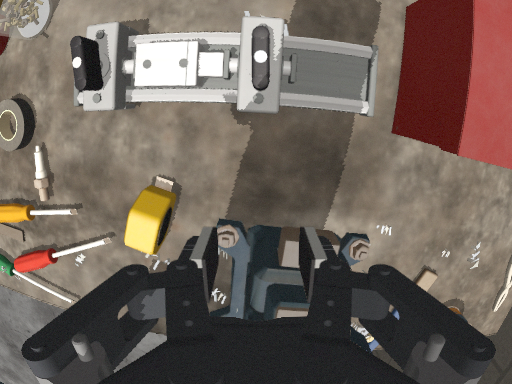

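The final view shows the workpiece (165,63) nipped between both feet. Both wings are across the rail, at (85,62) and (260,58). The measured pose of stop A is unchanged. Handing in.

```bash
python3 -c "
from rig import arm
print(arm.finish_job())"
```

```text
the job is handed in; nothing more can be done
None
```

I handed the job in at about 22 s of the 54 s allowed; no verdict came back. By my measurements, the workpiece lies flat with its square end to the clamped stop, nipped at an estimated 13 N, the loose stop is clamped with its wing at about 1.5 rad, and the other stop has not moved.

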